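Fit the battery pack and shut the battery drawer

ROBOT

A 6-joint arm with a two-finger parallel gripper is mounted at the origin on the work surface. World frame = base frame: x ahead of the robot, y to its left, z up, the work surface at z = 0. Lengths are in m, angles in rad, forces in N, time in s.
With the tool pointing down it reaches from about 0.275 to 0.75 m from the base axis. Payload 10.2 kg.
Tool frame: the origin (TCP) lies at the very end of the fingers, on their centre line; the grasp point (between the pads) lies 19 mm behind it (arm.grasp_offset is the distance from the TCP to the grasp point, in m); z points along the fingers, y is the line along which they close (so a half turn about z gives the same grasp; the last joint's range is limited). The gripper opens to 88 mm and grips with 3 to 60 N. Pads are 18 mm wide; open, the fingers measure 123 mm over their backs; the gripper's body (75 mm by 187 mm) begins 45 mm behind the grasp point.
Start: joints at [0.961, 0.313, 1.498, -0, 1.331, -0.223], TCP at [0.198, 0.486, 0.239] pointing down, gripper open.
Joint ranges: [-2.94, 2.94], [-0.97, 2.17], [0.19, 2.56], [-1.23, 4.37], [0.02, 3.11], [-2.88, 2.88]. Speed limits (rad/s): [2.39, 2.39, 3.01, 3.14, 3.14, 3.14].

INTERFACE

Orientations are given as a unit quaternion [w, x, y, z].
In Python, from plant import arm, eyes, order gives the robot as it stands.
- The arm moves only by the tool servo_tool, never from a script. Its argument "moves" is a list of rows, each an object with "xyz": the shift along the tool's x, y, z in cm, a list of three; "roll": the turn about the tool's z in rad. In form: [{"xyz": [tx, ty, tz], "roll": roll}, ...]. A call has 1 to 20 rows; each row is the pose to reach, as a shift and turn from the pose commanded when the call began, along the tool's axes at that moment; what a row does not reach only later rows make up. A row lasts 1/12 s, in which the tool goes at most 41.7 mm and 7.16 degrees, less where a joint would pass 70% of its speed; a pose out of reach is approached as far as the arm can. A call with a gripper value outside its range is refused whole. "hand" is the opening, from 0 (shut) to 1 (fully open), set as the call begins (left out, the last holds). The fingers move at their own pace and stop on an object; the grip force is fixed at half the most. Time passes only in rows, so rows that repeat a pose let the fingers close. It gives the time, the measured TCP pose, the force, the opening and the grip force at its end, in the units of the state.
- arm.state(): the state, without advancing time (a new reading comes with each control period).
- eyes.grab_frame(name): name is "side" or "top"; returns a dict with "pixels" (384x512x3 uint8, red, green, blue), "range_z" (384x512 float32, m along the optical axis (not along the pixel's ray), 0 where there is no reading), "camera_matrix" (3x3 intrinsics, pixels), "rvec" (rotation vector, rad) and "tvec" (3), from world to camera coordinates, as OpenCV has them. Camera axes: x right, y down, z forward; pixel columns grow to the right and rows downward; lengths in m; the calibration is good to about 2 mm. A picture is of the moment at which its call begins.
- order.job_done(): hands the job in; it is judged then, once.
The state is a dict: "time_s": time; "joint_pos": joint angles; "dq": joint speeds; "effort": joint torques, N m; "tool_pos": TCP position; "eef_rot": TCP orientation; "ft_force": force on the tool from outside, world axes, zero at the start; "moment": the same for the moment, N m; "opening": finger opening in m; "gripper_force": force on a finger pad.
Only numpy, scipy, OpenCV 4.12 (cv2) and the standard library are available. Lean on these libraries where they do the work, as an engineer would, in place of code of your own. Each camera call takes 0.05 s, during which the arm holds its last target. There are 200 camera calls.

TASK

Get the bench power unit ready for the turbine demonstration: fit the loose battery pack into the bay of the open battery drawer, tucking its terminal end in under the hold-down lip against the sprung contacts first, and then rocking and pressing the other end down until the pack lies flat on the bay floor. Then slide the drawer fully shut, and leave the multimeter, the model turbine and the slotted masses where they stand.

Things in the scene. Friction and masses are not known exactly. Their poses are not given: they have to be found in the camera images.
- pack_mid (a point): Centre (half-way up) of the battery pack: a black rectangular block 110 long (its x) x 60 wide (y) x 28 thick (z, up), edges rounded 2 mm, about 0.36 kg, lying flat and loose on the bench right of the drawer. Its +x end is the terminal end: two brass strips wrap over the top edge there. The top of the other end has four grey grip ribs.
- pack_terminals (a point): Middle of the pack's terminal end face, 55 mm from pack_mid along its +x. Same axes as pack_mid.
- bay (a point): Floor centre of the battery bay, a dark pocket in the drawer's grey deck; moves with the drawer. x points into the power unit (shutting direction), y left along the pocket, z up. Pocket 112 long (y), 62 wide (x), 16 deep: floor 22 mm and deck 38 mm above the bench; mouth chamfered 3 mm. Home, the pack lies along bay y, terminal end at +y, 12 mm proud of the deck; deck flat to y +-95.
- lip (a point): Middle of the lower free edge of the fixed aluminium hold-down lip at the bay's +y end (bay y +50, 31 mm above bay floor; axes as bay). The lip is 50 wide (x), 4 thick and runs from there 16 mm to +y: 6 mm over the pocket; its bracket rises from the deck at bay y +60. The pack cannot go straight down: it goes in tilted about 0.15 to 0.35 rad, terminal end low, then forward under the lip.
- spring_contacts (a point): Middle of the front face of the two sprung brass contact blades in the bay's +y end wall, under the lip; axes as bay. Each is 8 wide and 9 high, from 2 to 11 mm above the bay floor; they stand 3 mm out of the wall and yield towards +y, flush with the wall at about 3 N. They press the pack towards the -y end, so its raised end tends to hang on the rim until it is pressed down.
- drawer_front (a point): Middle of the top edge of the drawer's grey front plate (8 mm thick, 200 wide, its top 72 mm above the bench); axes as bay. Its inner face is 66 mm from the bay centre on the -x side.
- drawer_ledge (a point): Middle of the outer edge of the finger ledge on the drawer's front plate, 58 mm above the bench; same axes as bay. The ledge is an aluminium strip 80 wide and 8 thick, 12 mm proud of the plate; push it along its +x to shut the drawer.
- drawer (a joint): How far the drawer is out, m: 0 = fully shut, 0.17 = fully out. Starts 0.14 to 0.165 out; about 3 N of friction, stays where left. It runs in the front of the power unit, a heavy fixed grey box 340 wide, 300 deep, 90 mm high, whose front face is this far behind the drawer's front plate. The slot is clear up to 62 mm above the bench: a pack not flat catches on it.
- meter: Orange multimeter, 150 x 74 x 36 mm, lying on the bench to the left; origin under its centre. Leave it alone.
- turbine: Model wind turbine: a small motor with a two-blade red propeller on a tripod, 190 mm tall, feet on a circle of radius 60 mm, on the bench to the right, beyond the pack; origin on the bench under its centre. Leave it alone.
- masses: Stack of brass slotted masses on their hanger, 44 mm across, 120 mm tall, to the right of the power unit; origin under its centre. Leave it alone.
There are look-alikes about, which are no part of the job. Of the things shaped like the part that bears pack_mid, the black one is meant.

How it is judged:
By the outcome, as a careful person would: the job done as asked, in the order asked, and still so for the second after the job is handed in, with the robot touching nothing.
It also fails if it takes over 70 s, if anything falls off the work surface, if the arm or the gripper's body presses on something with over 40 N, if the wrist force passes 120 N, or if a joint passes its speed limit or range.

## Working session

There is one attempt and no reset: what is moved stays moved. The work goes in short steps, Python scripts to look and compute and a tool call to move; the robot and the scene stay as the last step left them, time stands still between calls to the robot, and variables do not carry over. Pictures are saved under pics/ and viewed, at most 10 in all, crops included, and the job is handed in when it is done.

Besides the shell and the picture viewer there is one more tool, called after "Call:" by a JSON object that holds its "name" and its "arguments", one argument or row to a line. servo_tool: Moves the arm, as the interface text tells. Its arguments: {"type":"object","properties":{"moves":{"type":"array","items":{"type":"object","properties":{"xyz":{"type":"array","items":{"type":"number"}},"roll":{"type":"number"}}}},"hand":{"type":"number"}},"required":["moves"]}

```bash
mkdir -p pics
cat > h.py <<'E'
import numpy as np, cv2
from plant import arm, eyes, order
def grab(n):
    f=eyes.grab_frame(n); f['R']=cv2.Rodrigues(np.array(f['rvec'],float))[0]; f['t']=np.array(f['tvec'],float).ravel(); return f
def cloud(f):
    K=np.array(f['camera_matrix']); z=f['range_z']; v,u=np.indices(z.shape)
    P=np.stack([(u-K[0,2])/K[0,0]*z,(v-K[1,2])/K[1,1]*z,z],-1)
    return (P-f['t'])@f['R']
def save(f,n): cv2.imwrite('pics/'+n+'.png',f['pixels'][...,::-1])
E
python3 - <<'E'
from h import *
for n in('top','side'):
    f=grab(n); save(f,n+'0'); np.savez(n+'0.npz',px=f['pixels'],c=cloud(f)); print(n,-f['R'].T@f['t'])
s=arm.state(); print(s['tool_pos'],s['eef_rot'],s['time_s'])
E
```

```text
top [ 0.32816923 -0.03857346  1.68582863]
side [ 0.38609495 -1.10657679  1.27675729]
[0.19793747 0.48603886 0.23825556] [-2.10528440e-04  1.92189834e-01  9.81357622e-01 -4.90929310e-04] 0.1
```

View pics/top0.png

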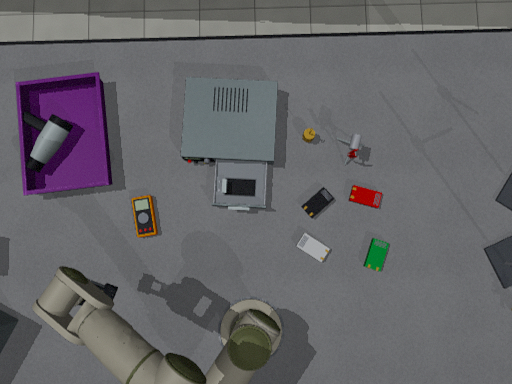

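View pics/side0.png

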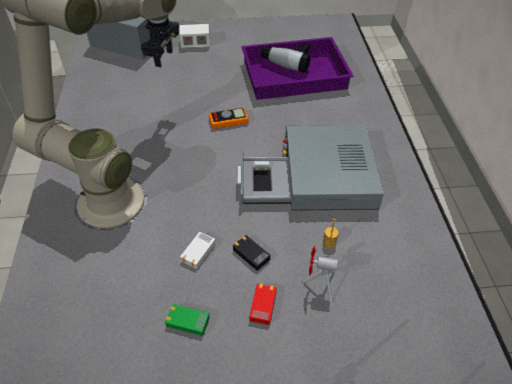

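The top view shows the black pack at (318,202) with its terminals to the lower-left. The bay is at (240,187), its lip at (223,186), and the drawer ledge at (239,208). The side view confirms this.

Run:
```python
from h import *
d=np.load('top0.npz'); px=d['px'].astype(int); c=d['c']
def reg(u0,u1,v0,v1): return px[v0:v1,u0:u1].reshape(-1,3),c[v0:v1,u0:u1].reshape(-1,3)
# pack
p,q=reg(295,342,182,224); m=(q[:,2]>.018)&(q[:,2]<.045)
Q=q[m]; print('pack n',m.sum(),'z',np.median(Q[:,2]))
r=cv2.minAreaRect((Q[:,:2]*1000).astype(np.float32)); print(r); print(cv2.boxPoints(r))
br=m&(p[:,0]-p[:,2]>50); print('brass',q[br].mean(0),br.sum())
# bay: dark pixels
p,q=reg(210,272,155,215)
dark=(p.max(1)<60)&(q[:,2]>.01)&(q[:,2]<.032); Q=q[dark]; print('bay',dark.sum(),np.median(Q[:,2]),cv2.minAreaRect((Q[:,:2]*1000).astype(np.float32)))
deck=(abs(q[:,2]-.038)<.004); print('deck',cv2.minAreaRect((q[deck][:,:2]*1000).astype(np.float32)))
fr=(abs(q[:,2]-.072)<.005)&(q[:,0]<.5); print('front',fr.sum(),q[fr].mean(0),cv2.minAreaRect((q[fr][:,:2]*1000).astype(np.float32)))
l=(abs(q[:,2]-.058)<.004)&(p.min(1)>150); print('bright58',q[l].min(0),q[l].max(0))
for u in (219,221,223,225,227,229): print(u,px[186,u],c[186,u].round(4))
for v in range(198,213): print(v,px[v,239],c[v,239].round(4), c[v,225].round(4))
p,q=reg(180,280,75,165); u=(abs(q[:,2]-.09)<.005); print('unit',cv2.minAreaRect((q[u][:,:2]*1000).astype(np.float32)))
p,q=reg(335,370,130,165); u=(q[:,2]>.1); print('turb',q[u].mean(0))
```

```text
pack n 476 z 0.029158007000935713
((463.2743835449219, -262.16058349609375), (59.59211730957031, 110.47120666503906), 40.03231430053711)
[[ 404.93146 -239.0331 ]
 [ 475.9887  -323.6189 ]
 [ 521.6173  -285.2881 ]
 [ 450.56006 -200.70227]]
brass [ 0.43339624 -0.22540023  0.0270071 ] 22
bay 445 0.022686163069940375 ((559.7793579101562, 19.47154998779297), (219.31666564941406, 122.04313659667969), 86.42523193359375)
deck ((539.8524169921875, 26.906082153320312), (221.0076141357422, 174.25323486328125), 85.61820220947266)
front 125 [0.45584695 0.0323418  0.07195246] ((451.3877258300781, 32.18724060058594), (196.0741729736328, 18.909433364868164), 85.63460540771484)
bright58 [ 0.4430643  -0.00407115  0.05400005] [0.5556264  0.08973423 0.06195801]
219 [110 116 120] [0.5333 0.1026 0.0334]
221 [113 117 122] [0.5319 0.0944 0.0432]
223 [155 163 166] [0.5304 0.0862 0.0534]
225 [162 174 175] [0.5288 0.078  0.0646]
227 [20 24 21] [0.533  0.0731 0.0293]
229 [15 16 19] [0.5326 0.0655 0.0312]
198 [112 116 122] [0.4859 0.0288 0.0398] [0.4872 0.0806 0.0399]
199 [111 116 121] [0.4825 0.029  0.0359] [0.4
[... 293 characters left out ...]
[0.4639 0.0294 0.0364] [0.4624 0.0788 0.0704]
205 [ 95 106 107] [0.4574 0.028  0.0717] [0.4581 0.0782 0.0786]
206 [119 128 129] [0.4536 0.0281 0.0727] [0.4576 0.0812 0.0388]
207 [155 165 165] [0.4504 0.0284 0.0674] [0.4566 0.0838 0.0037]
208 [155 166 168] [0.4474 0.0288 0.0595] [ 0.4536  0.0846 -0.0065]
209 [139 146 148] [0.4433 0.0286 0.0649] [0.4486 0.0835 0.0099]
210 [63 64 69] [0.4439 0.0312 0.0041] [ 0.4456  0.0843 -0.0007]
211 [74 74 77] [0.4402 0.0314 0.0025] [0.4412 0.0838 0.0074]
212 [89 90 92] [0.4363 0.0313 0.0052] [0.4378 0.0842 0.0024]
unit ((767.4385986328125, 57.44279479980469), (340.297119140625, 315.7718200683594), 85.4599838256836)
turb [ 0.64974068 -0.37779593  0.16948693]
```

Run:
```python
from h import *
def onplane(f,uv,z):
    K=np.array(f['camera_matrix']); o=-f['R'].T@f['t']; r=np.c_[uv,np.ones(len(uv))]@np.linalg.inv(K).T@f['R']
    return o+r*((z-o[2])/r[:,2])[:,None]
for n,box in(('top',(205,275,150,215)),('side',(235,295,150,210))):
    f=grab(n); b=f['pixels'].max(2); m=np.zeros(b.shape,np.uint8); u0,u1,v0,v1=box
    m[v0:v1,u0:u1]=b[v0:v1,u0:u1]<70
    k,L,S,C=cv2.connectedComponentsWithStats(m,connectivity=4)
    for i in range(1,k):
        if S[i,4]<60: continue
        uv=np.argwhere(L==i)[:,::-1].astype(float); P=onplane(f,uv,.038)
        r=cv2.minAreaRect((P[:,:2]*1000).astype(np.float32)); print(n,S[i],r)
        a=np.array([np.cos(-.077),np.sin(-.077)]); bb=np.array([-a[1],a[0]])
        print(' x',np.percentile(P[:,:2]@a,[1,99]),'y',np.percentile(P[:,:2]@bb,[1,99]))
    # pack silhouette, top face plane
    c=cloud(f); mk=(c[...,2]>.02)&(c[...,2]<.04)&(np.hypot(c[...,0]-.463,c[...,1]+.262)<.07)
    uv=np.argwhere(mk)[:,::-1].astype(float); P=onplane(f,uv,.028); print(n,'pack',cv2.minAreaRect((P[:,:2]*1000).astype(np.float32)))
s=arm.state()
print(s['tool_pos'],cv2.Rodrigues(np.eye(3))[0].T, s['eef_rot'],s['joint_pos'])
```

```text
top [225 178  31  18 465] ((527.5100708007812, 23.899658203125), (108.25927734375, 61.25483322143555), 84.42048645019531)
 x [0.49440459 0.55371275] y [0.01140916 0.11503455]
top pack ((463.0882263183594, -261.94671630859375), (59.56102752685547, 110.42326354980469), 39.97290802001953)
side [253 170  18  21 353] ((520.8023071289062, 20.285205841064453), (94.51560974121094, 59.67690658569336), 84.86280822753906)
 x [0.49067029 0.5471306 ] y [0.0128346  0.10771553]
side [243 201  49   6 103] ((528.1038818359375, -83.63188171386719), (21.700225830078125, 160.7260284423828), 81.75173950195312)
 x [0.45293751 0.61358292] y [-0.05457763 -0.03735561]
side pack ((458.64068603515625, -262.95074462890625), (64.04341888427734, 113.86929321289062), 39.35120391845703)
[0.19797593 0.48609625 0.238407  ] [[0. 0. 0.]] [-1.45262953e-04  1.92188200e-01  9.81358019e-01 -3.36288716e-04] [ 9.60600541e-01  3.13214961e-01  1.49810334e+00 -6.82872858e-06
  1.33100697e+00 -2.23411278e-01]
```

Run:
```python
import cv2
a=cv2.imread('pics/top0.png')[145:225,200:345]; b=cv2.imread('pics/side0.png')[140:275,225:305]
cv2.imwrite('pics/c.png',cv2.hconcat([cv2.resize(a,(480,265),interpolation=2),cv2.copyMakeBorder(cv2.resize(b,(157,265),interpolation=2),0,0,0,0,0)]))
```

```text
(no output)
```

View pics/c.png

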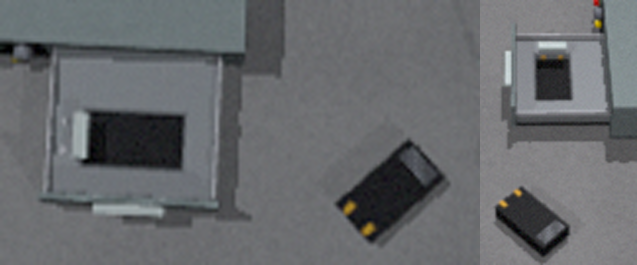

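The crop confirms the layout: terminals at the pack's lower-left end, lip at the left end of the pocket, and the drawer clear. I'll move above the pack.

Call:
{"name": "servo_tool", "arguments": {
  "hand": 1,
  "moves": [
    {"xyz":[-52.7,-59.3,11.8],"roll":0.486},
    {"xyz":[-52.7,-59.3,11.8],"roll":0.486},
    {"xyz":[-52.7,-59.3,11.8],"roll":0.486},
    {"xyz":[-52.7,-59.3,11.8],"roll":0.486},
    {"xyz":[-52.7,-59.3,11.8],"roll":0.486},
    {"xyz":[-52.7,-59.3,11.8],"roll":0.486},
    {"xyz":[-52.7,-59.3,11.8],"roll":0.486},
    {"xyz":[-52.7,-59.3,11.8],"roll":0.486},
    {"xyz":[-52.7,-59.3,11.8],"roll":0.486},
    {"xyz":[-52.7,-59.3,11.8],"roll":0.486},
    {"xyz":[-52.7,-59.3,11.8],"roll":0.486},
    {"xyz":[-52.7,-59.3,11.8],"roll":0.486},
    {"xyz":[-52.7,-59.3,11.8],"roll":0.486},
    {"xyz":[-52.7,-59.3,11.8],"roll":0.486},
    {"xyz":[-52.7,-59.3,11.8],"roll":0.486},
    {"xyz":[-52.7,-59.3,11.8],"roll":0.486},
    {"xyz":[-52.7,-59.3,11.8],"roll":0.486},
    {"xyz":[-52.7,-59.3,11.8],"roll":0.486},
    {"xyz":[-52.7,-59.3,11.8],"roll":0.486},
    {"xyz":[-52.7,-59.3,11.8],"roll":0.486}
  ]
}}

```text
time_s: 1.87
tool_pos: [0.463, -0.2665, 0.1195]
eef_rot: [0.0, 0.424, 0.906, -0.0]
ft_force: [0.1, -0.3, -0.7]
opening: 0.088
gripper_force: 0.0
```

Call:
{"name": "servo_tool", "arguments": {
  "moves": [
    {"xyz":[0,0,3]},
    {"xyz":[0,0,6]},
    {"xyz":[0,0,8]},
    {"xyz":[0,0,9.5]},
    {"xyz":[0,0,10.5]},
    {"xyz":[0,0,11.3]},
    {"xyz":[0,0,11.3]},
    {"xyz":[0,0,11.3]}
  ]
}}

```text
validation failed for argument at $.mo...
```

Call:
{"name": "servo_tool", "arguments": {
  "hand": 0,
  "moves": [
    {"xyz":[0,0,0]},
    {"xyz":[0,0,0]},
    {"xyz":[0,0,0]},
    {"xyz":[0,0,0]},
    {"xyz":[0,0,0]},
    {"xyz":[0,0,0]},
    {"xyz":[0,0,0]},
    {"xyz":[0,0,0]}
  ]
}}

```text
validation failed for argument at $.mo...
```

Roll is required in every row.

Call:
{"name": "servo_tool", "arguments": {
  "moves": [
    {"xyz":[0,0,3],"roll":0},
    {"xyz":[0,0,6],"roll":0},
    {"xyz":[0,0,8],"roll":0},
    {"xyz":[0,0,9.5],"roll":0},
    {"xyz":[0,0,10.5],"roll":0},
    {"xyz":[0,0,11.3],"roll":0},
    {"xyz":[0,0,11.3],"roll":0},
    {"xyz":[0,0,11.3],"roll":0}
  ]
}}

```text
time_s: 2.53
tool_pos: [0.4626, -0.2618, 0.0081]
eef_rot: [0.0, 0.423, 0.906, -0.0]
ft_force: [-0.0, -0.2, 0.6]
opening: 0.0883
gripper_force: 0.0
```

Call:
{"name": "servo_tool", "arguments": {
  "hand": 0,
  "moves": [
    {"xyz":[0,0,0],"roll":0},
    {"xyz":[0,0,0],"roll":0},
    {"xyz":[0,0,0],"roll":0},
    {"xyz":[0,0,0],"roll":0},
    {"xyz":[0,0,0],"roll":0},
    {"xyz":[0,0,0],"roll":0},
    {"xyz":[0,0,0],"roll":0},
    {"xyz":[0,0,0],"roll":0}
  ]
}}

```text
time_s: 3.2
tool_pos: [0.4626, -0.2619, 0.008]
eef_rot: [0.0, 0.423, 0.906, -0.0]
ft_force: [-1.4, 1.4, 5.7]
opening: 0.0597
gripper_force: 30.0
```

Call:
{"name": "servo_tool", "arguments": {
  "moves": [
    {"xyz":[0,0,-3],"roll":0},
    {"xyz":[0,0,-7],"roll":0},
    {"xyz":[0,0,-11.2],"roll":0},
    {"xyz":[3,4,-11.2],"roll":0.12},
    {"xyz":[5,6.5,-11.2],"roll":0.24},
    {"xyz":[7,9.2,-11.2],"roll":0.36},
    {"xyz":[9,11.8,-11.2],"roll":0.48},
    {"xyz":[11,14.5,-11.2],"roll":0.58},
    {"xyz":[13,17.1,-11.2],"roll":0.68},
    {"xyz":[15,19.7,-11.2],"roll":0.776},
    {"xyz":[16.5,21.7,-11.2],"roll":0.776},
    {"xyz":[17.1,22.4,-11.2],"roll":0.776},
    {"xyz":[17.1,22.4,-11.2],"roll":0.776},
    {"xyz":[17.1,22.4,-11.2],"roll":0.776},
    {"xyz":[17.1,22.4,-11.2],"roll":0.776}
  ]
}}

```text
time_s: 4.45
tool_pos: [0.5239, 0.012, 0.1194]
eef_rot: [-0.0, 0.734, 0.679, -0.0]
ft_force: [-0.3, -0.2, -3.9]
opening: 0.0599
gripper_force: 30.0
```

Run:
```python
from h import *
f=grab('top');g=grab('side'); s=arm.state(); print(s['tool_pos'],s['opening'],s['gripper_force'],s['ft_force'])
a=f['pixels'][145:225,195:295,::-1]; b=g['pixels'][110:220,225:325,::-1]
cv2.imwrite('pics/d.png',cv2.hconcat([cv2.resize(a,(390,312)),cv2.resize(b,(390,312))]))
```

```text
[0.52398944 0.01193961 0.11960735] 0.059823468652572424 29.995210957713425 [-0.24251564  0.39685614 -3.68018951]
```

View pics/d.png

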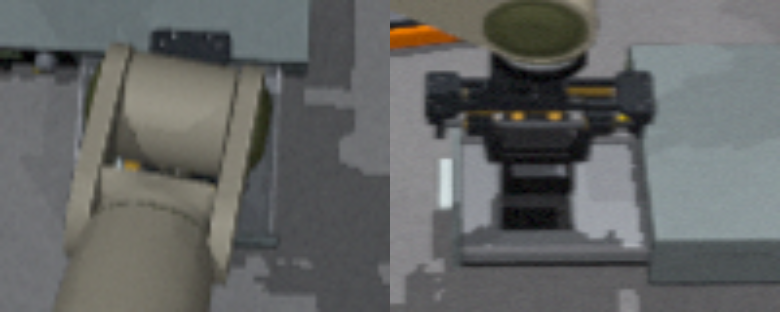

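The view shows the pack held level over the pocket and parallel to the drawer, with its terminal end toward the lip. I'll lower it to just above the deck and open part way so it tips in.

Call:
{"name": "servo_tool", "arguments": {
  "moves": [
    {"xyz":[0,0.1,3],"roll":0},
    {"xyz":[0,0.1,5],"roll":0},
    {"xyz":[0,0.1,6.3],"roll":0},
    {"xyz":[0,0.1,7],"roll":0},
    {"xyz":[0,0.1,7.1],"roll":0},
    {"xyz":[0,0.1,7.1],"roll":0},
    {"xyz":[0,0.1,7.1],"roll":0}
  ]
}}

```text
time_s: 5.13
tool_pos: [0.5257, 0.0128, 0.0496]
eef_rot: [0.001, 0.734, 0.679, 0.0]
ft_force: [-0.0, 0.7, -3.5]
opening: 0.0597
gripper_force: 30.0
```

Call:
{"name": "servo_tool", "arguments": {
  "hand": 0.8,
  "moves": [
    {"xyz":[0,0,0],"roll":0},
    {"xyz":[0,0,0],"roll":0},
    {"xyz":[0,0,0],"roll":0},
    {"xyz":[0,0,0],"roll":0},
    {"xyz":[0,0,0],"roll":0},
    {"xyz":[0,0,0],"roll":0}
  ]
}}

```text
time_s: 5.63
tool_pos: [0.5252, 0.0131, 0.0489]
eef_rot: [0.0, 0.734, 0.679, 0.0]
ft_force: [0.7, 0.2, 0.4]
opening: 0.0703
gripper_force: 0.0
```

```bash
cat > look.py <<'E'
from h import *
import sys
f=grab('top');g=grab('side'); n=sys.argv[1]
a=f['pixels'][145:225,195:295,::-1]; b=g['pixels'][130:230,225:325,::-1]
cv2.imwrite('pics/%s.png'%n,cv2.hconcat([cv2.resize(a,(390,312)),cv2.resize(b,(390,390))[:312]]))
A=np.array([.997,-.079]);B=np.array([.079,.997])
for f in (f,g):
    c=cloud(f); m=(f['pixels'].max(2)<75)|((f['pixels'][...,0].astype(int)-f['pixels'][...,2])>40)
    d=c[...,:2]-[.526,.026]; x=d@A; y=d@B; m&=(abs(x)<.036)&(abs(y)<.09)&(c[...,2]<.075)
    for y0 in range(-80,60,10):
        k=m&(y*1000>=y0)&(y*1000<y0+10)
        if k.sum()>2: print(y0+5,k.sum(),(c[k][:,2].mean()*1000).round(1),(x[k].min()*1000).round(),(x[k].max()*1000).round(),end=' | ')
    print()
E
python3 look.py e
```

```text
-65 106 54.3 -29.0 26.0 | -55 36 60.3 -35.0 30.0 | -45 33 60.0 -35.0 30.0 | -35 41 57.5 -35.0 30.0 | -25 38 58.3 -35.0 34.0 | -15 35 58.3 -35.0 35.0 | -5 32 58.4 -31.0 34.0 | 5 31 56.0 -34.0 25.0 | 15 33 52.7 -34.0 25.0 | 25 29 53.3 -31.0 25.0 | 35 4 40.9 -34.0 8.0 |
```

View pics/e.png

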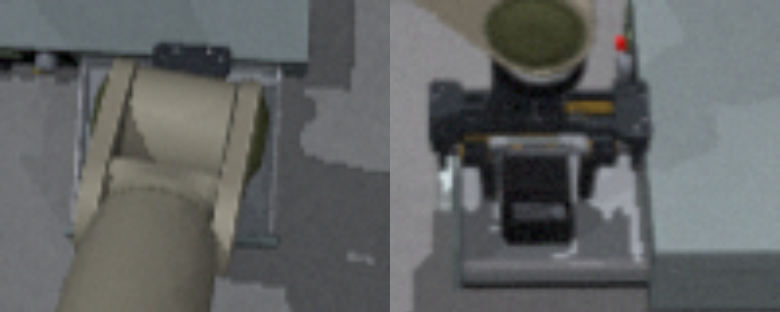

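The pack has tipped into the pocket, terminal end low and rear end on the rim. I'll re-grip it and slide it under the lip.

Call:
{"name": "servo_tool", "arguments": {
  "hand": 0,
  "moves": [
    {"xyz":[0,0,0],"roll":0},
    {"xyz":[0,0,0],"roll":0},
    {"xyz":[0,0,0],"roll":0},
    {"xyz":[0,0,0],"roll":0},
    {"xyz":[0,0,0],"roll":0},
    {"xyz":[0.2,0,0],"roll":0},
    {"xyz":[0.4,0,0],"roll":0},
    {"xyz":[0.6,0,0],"roll":0},
    {"xyz":[0.8,0,0],"roll":0},
    {"xyz":[0.9,0,0],"roll":0},
    {"xyz":[0.9,0,0],"roll":0}
  ]
}}

```text
time_s: 6.65
tool_pos: [0.5257, 0.0225, 0.0486]
eef_rot: [-0.0, 0.734, 0.679, -0.0]
ft_force: [-0.4, 0.9, -3.3]
opening: 0.0599
gripper_force: 29.9
```

Call:
{"name": "servo_tool", "arguments": {
  "moves": [
    {"xyz":[0.1,0,0],"roll":0},
    {"xyz":[0.2,0,0],"roll":0},
    {"xyz":[0.2,0,0],"roll":0}
  ]
}}

```text
time_s: 6.9
tool_pos: [0.5259, 0.024, 0.0487]
eef_rot: [0.0, 0.734, 0.679, -0.0]
ft_force: [0.3, -1.4, -2.3]
opening: 0.0593
gripper_force: 29.9
```

Call:
{"name": "servo_tool", "arguments": {
  "moves": [
    {"xyz":[0.1,0,0],"roll":0},
    {"xyz":[0.2,0,0],"roll":0},
    {"xyz":[0.2,0,0],"roll":0}
  ]
}}

```text
time_s: 7.15
tool_pos: [0.5261, 0.026, 0.0487]
eef_rot: [0.0, 0.734, 0.679, -0.0]
ft_force: [-1.5, -4.0, -2.3]
opening: 0.0599
gripper_force: 29.9
```

Call:
{"name": "servo_tool", "arguments": {
  "hand": 0.8,
  "moves": [
    {"xyz":[0,0,0],"roll":0},
    {"xyz":[0,0,0],"roll":0},
    {"xyz":[0,0,0],"roll":0},
    {"xyz":[0,0,-2.5],"roll":0},
    {"xyz":[0,0,-5],"roll":0},
    {"xyz":[-2,0,-5],"roll":0},
    {"xyz":[-4.5,0,-5],"roll":0},
    {"xyz":[-4.5,0,-5],"roll":0}
  ]
}}

```text
time_s: 7.82
tool_pos: [0.523, -0.0214, 0.0993]
eef_rot: [0.001, 0.735, 0.678, 0.0]
ft_force: [0.1, -0.4, 0.2]
opening: 0.0704
gripper_force: 0.0
```

```bash
python3 look.py f
```

```text
45 3 49.0 19.0 31.0 | 
-55 65 46.5 -32.0 26.0 | -45 27 48.4 -32.0 23.0 | -35 12 51.2 -35.0 23.0 | -25 32 52.1 -35.0 24.0 | -15 36 52.9 -35.0 24.0 | -5 40 52.4 -35.0 24.0 | 5 34 51.7 -34.0 25.0 | 15 37 49.8 -34.0 25.0 | 25 34 50.8 -34.0 26.0 | 35 30 51.6 -31.0 22.0 | 45 24 48.5 -34.0 23.0 | 55 9 39.4 -34.0 23.0 |
```

View pics/f.png

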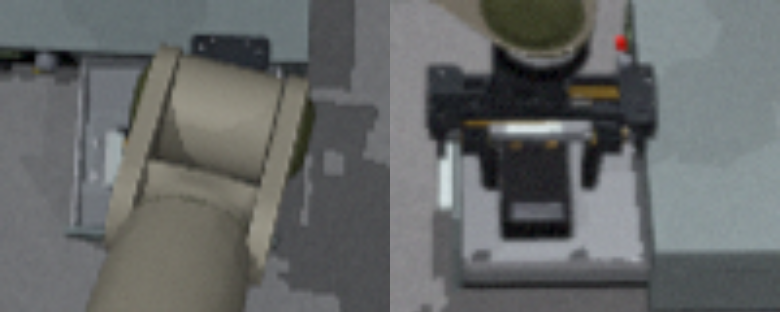

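The pack appears to have dropped nearly flat, with its terminals under the lip. I'll close the fingers and press the rear end down to make sure.

Call:
{"name": "servo_tool", "arguments": {
  "hand": 0,
  "moves": [
    {"xyz":[0.2,0,0],"roll":0},
    {"xyz":[0.2,0,0],"roll":0},
    {"xyz":[0.2,0,0],"roll":0},
    {"xyz":[0.2,0,0],"roll":0},
    {"xyz":[0.2,0,1],"roll":0},
    {"xyz":[0.2,0,2.2],"roll":0},
    {"xyz":[0.2,0,3],"roll":0},
    {"xyz":[0.2,0,3.5],"roll":0},
    {"xyz":[0.2,0,4],"roll":0},
    {"xyz":[0.2,0,4.3],"roll":0},
    {"xyz":[0.2,0,4.5],"roll":0},
    {"xyz":[0.2,0,4.6],"roll":0},
    {"xyz":[0.2,0,4.6],"roll":0}
  ]
}}

```text
time_s: 9.0
tool_pos: [0.5229, -0.0168, 0.0528]
eef_rot: [0.0, 0.734, 0.679, 0.0]
ft_force: [0.1, 0.2, 0.2]
opening: 0.0003
gripper_force: 0.0
```

Call:
{"name": "servo_tool", "arguments": {
  "moves": [
    {"xyz":[0,0,0.1],"roll":0},
    {"xyz":[0,0,0.2],"roll":0},
    {"xyz":[0,0,0.3],"roll":0},
    {"xyz":[0,0,0.4],"roll":0},
    {"xyz":[0,0,0.4],"roll":0}
  ]
}}

```text
time_s: 9.42
tool_pos: [0.5239, -0.0169, 0.0504]
eef_rot: [0.001, 0.734, 0.679, 0.001]
ft_force: [-1.3, 1.6, 13.3]
opening: 0.0004
gripper_force: 6.8
```

Contact came at z = 50 mm, exactly the seated height, so the pack is flat. Next I'll lift and come down in front of the ledge.

Call:
{"name": "servo_tool", "arguments": {
  "moves": [
    {"xyz":[0,0,-2.5],"roll":0},
    {"xyz":[0,0,-5.5],"roll":0},
    {"xyz":[1,-3,-5.5],"roll":0},
    {"xyz":[2,-6,-5.5],"roll":0},
    {"xyz":[3,-9,-5.5],"roll":0},
    {"xyz":[4.3,-12,-5.5],"roll":0},
    {"xyz":[4.3,-13,-5.5],"roll":0},
    {"xyz":[4.3,-13,-5.5],"roll":0},
    {"xyz":[4.3,-13,-3],"roll":0},
    {"xyz":[4.3,-13,-0.5],"roll":0},
    {"xyz":[4.3,-13,0.2],"roll":0},
    {"xyz":[4.3,-13,0.2],"roll":0}
  ]
}}

```text
time_s: 10.42
tool_pos: [0.3964, 0.036, 0.0456]
eef_rot: [-0.001, 0.734, 0.679, -0.001]
ft_force: [-0.8, 0.2, 0.3]
opening: 0.0004
gripper_force: 0.0
```

```bash
python3 look.py g
```

```text
-55 36 44.1 -27.0 34.0 | -45 28 48.5 -28.0 34.0 | -35 25 50.8 -28.0 32.0 | -25 42 51.2 -22.0 31.0 | -15 39 50.7 -23.0 30.0 | -5 41 50.1 -23.0 30.0 | 5 45 50.2 -23.0 35.0 | 15 42 49.4 -24.0 35.0 | 25 42 49.3 -21.0 34.0 | 35 42 50.1 -25.0 32.0 | 45 39 50.8 -29.0 31.0 | 55 4 45.1 -28.0 30.0 | 
-55 48 43.4 -32.0 26.0 | -45 25 46.2 -32.0 26.0 | -35 9 50.8 -32.0 23.0 | -25 32 49.6 -31.0 24.0 | -15 35 49.6 -31.0 24.0 | -5 37 49.0 -31.0 25.0 | 5 33 49.4 -31.0 25.0 | 15 40 50.2 -31.0 25.0 | 25 30 49.3 -34.0 26.0 | 35 44 49.0 -34.0 26.0 | 45 28 49.5 -31.0 26.0 | 55 8 46.8 -27.0 19.0 |
```

View pics/g.png

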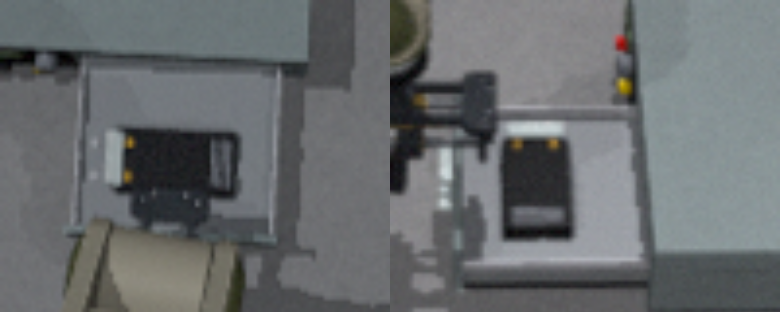

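The pack lies flat at z ≈ 50 mm all along, with its terminals under the lip. Now I'll push the drawer shut.

Call:
{"name": "servo_tool", "arguments": {
  "moves": [
    {"xyz":[0,0.8,0],"roll":0},
    {"xyz":[0,1.6,0],"roll":0},
    {"xyz":[0,2.4,0],"roll":0},
    {"xyz":[0,3.2,0],"roll":0},
    {"xyz":[0,4,0],"roll":0},
    {"xyz":[0,4.8,0],"roll":0},
    {"xyz":[0,5.6,0],"roll":0},
    {"xyz":[0,6.4,0],"roll":0},
    {"xyz":[0,7.2,0],"roll":0},
    {"xyz":[0,8,0],"roll":0},
    {"xyz":[0,8.8,0],"roll":0},
    {"xyz":[0,9.6,0],"roll":0},
    {"xyz":[0,10.4,0],"roll":0},
    {"xyz":[0,11.2,0],"roll":0},
    {"xyz":[0,12,0],"roll":0},
    {"xyz":[0,12.8,0],"roll":0},
    {"xyz":[0,13.5,0],"roll":0},
    {"xyz":[0,14,0],"roll":0}
  ]
}}

```text
time_s: 12.02
tool_pos: [0.5369, 0.0253, 0.0466]
eef_rot: [-0.0, 0.734, 0.679, 0.0]
ft_force: [-3.0, 1.8, 1.5]
opening: 0.0005
gripper_force: 1.8
```

Run:
```python
from h import *
f=grab('top'); c=cloud(f); A=np.array([.997,-.079]);B=np.array([.079,.997])
d=c[...,:2]-[.526,.026]; x=d@A; y=d@B; z=c[...,2]
for n,f_ in(('front plate',(abs(z-.072)<.004)&(abs(y)>.06)&(abs(y)<.1)&(x<.09)),('unit top',(abs(z-.09)<.004)&(abs(y)<.15))):
    k=f_&(x<.3)&(x>-.1); print(n,k.sum(),np.percentile(x[k],[1,10,50,90]))
```

```text
front plate 15 [0.03878036 0.04013955 0.04317617 0.04610919]
unit top 2818 [0.0977109  0.12085592 0.19759825 0.27894371]
```

Call:
{"name": "servo_tool", "arguments": {
  "moves": [
    {"xyz":[0,0.8,0],"roll":0},
    {"xyz":[0,1.6,0],"roll":0},
    {"xyz":[0,2.3,0],"roll":0},
    {"xyz":[0,2.8,0],"roll":0},
    {"xyz":[0,3.2,0],"roll":0},
    {"xyz":[0,3.4,0],"roll":0},
    {"xyz":[0,3.6,0],"roll":0}
  ]
}}

```text
time_s: 12.65
tool_pos: [0.572, 0.0224, 0.0466]
eef_rot: [-0.0, 0.734, 0.679, -0.0]
ft_force: [-2.3, 0.4, 0.0]
opening: 0.0004
gripper_force: 1.6
```

Call:
{"name": "servo_tool", "arguments": {
  "moves": [
    {"xyz":[0,0.15,0],"roll":0},
    {"xyz":[0,0.3,0],"roll":0},
    {"xyz":[0,0.4,0],"roll":0}
  ]
}}

```text
time_s: 12.9
tool_pos: [0.576, 0.0222, 0.0466]
eef_rot: [-0.0, 0.734, 0.679, -0.0]
ft_force: [-2.8, 0.5, -0.5]
opening: 0.0006
gripper_force: 1.5
```

Call:
{"name": "servo_tool", "arguments": {
  "moves": [
    {"xyz":[0,0.1,0],"roll":0},
    {"xyz":[0,0.2,0],"roll":0},
    {"xyz":[0,0.2,0],"roll":0}
  ]
}}

```text
time_s: 13.15
tool_pos: [0.5781, 0.022, 0.0466]
eef_rot: [0.0, 0.734, 0.679, 0.0]
ft_force: [-1.8, -0.2, -1.4]
opening: 0.0005
gripper_force: 0.9
```

Call:
{"name": "servo_tool", "arguments": {
  "moves": [
    {"xyz":[0,0.15,0],"roll":0},
    {"xyz":[0,0.3,0],"roll":0},
    {"xyz":[0,0.3,0],"roll":0}
  ]
}}

```text
time_s: 13.4
tool_pos: [0.5813, 0.0217, 0.0467]
eef_rot: [0.0, 0.734, 0.679, 0.0]
ft_force: [-0.8, 0.6, -0.9]
opening: 0.0005
gripper_force: 0.8
```

Call:
{"name": "servo_tool", "arguments": {
  "moves": [
    {"xyz":[0,0.1,0],"roll":0},
    {"xyz":[0,0.2,0],"roll":0},
    {"xyz":[0,0.2,0],"roll":0}
  ]
}}

```text
time_s: 13.65
tool_pos: [0.5832, 0.0216, 0.0468]
eef_rot: [0.0, 0.734, 0.679, 0.0]
ft_force: [-3.2, 0.7, -1.9]
opening: 0.0004
gripper_force: 0.9
```

Call:
{"name": "servo_tool", "arguments": {
  "moves": [
    {"xyz":[0,0.15,0],"roll":0},
    {"xyz":[0,0.3,0],"roll":0},
    {"xyz":[0,0.3,0],"roll":0}
  ]
}}

```text
time_s: 13.9
tool_pos: [0.5855, 0.0214, 0.0467]
eef_rot: [-0.001, 0.734, 0.679, -0.001]
ft_force: [-6.7, -0.1, 1.5]
opening: 0.0005
gripper_force: 3.4
```

Call:
{"name": "servo_tool", "arguments": {
  "moves": [
    {"xyz":[0,0.1,0],"roll":0},
    {"xyz":[0,0.2,0],"roll":0},
    {"xyz":[0,0.2,0],"roll":0}
  ]
}}

```text
time_s: 14.15
tool_pos: [0.5856, 0.0215, 0.0466]
eef_rot: [-0.003, 0.734, 0.679, -0.002]
ft_force: [-18.5, -0.8, 8.9]
opening: 0.0003
gripper_force: 9.4
```

The force rose to 18 N with no travel, so the drawer is at its stop. I'll back off, raise, and check.

Call:
{"name": "servo_tool", "arguments": {
  "moves": [
    {"xyz":[0,-1,0],"roll":0},
    {"xyz":[0,-4,0],"roll":0},
    {"xyz":[0,-8,0],"roll":0},
    {"xyz":[0,-12,-4],"roll":0},
    {"xyz":[0,-16,-8],"roll":0},
    {"xyz":[0,-20,-12],"roll":0},
    {"xyz":[0,-22,-15],"roll":0},
    {"xyz":[0,-22,-15],"roll":0},
    {"xyz":[0,-22,-15],"roll":0}
  ]
}}

```text
time_s: 14.9
tool_pos: [0.3684, 0.0385, 0.2022]
eef_rot: [0.005, 0.734, 0.679, 0.003]
ft_force: [0.8, -0.7, 1.0]
opening: 0.0002
gripper_force: 0.0
```

Run:
```python
from h import *
f=grab('top');g=grab('side')
cv2.imwrite('pics/z.png',cv2.resize(cv2.hconcat([f['pixels'][60:280,110:400,::-1],g['pixels'][60:280,200:400,::-1]]),(784,352)))
```

```text
(no output)
```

View pics/z.png

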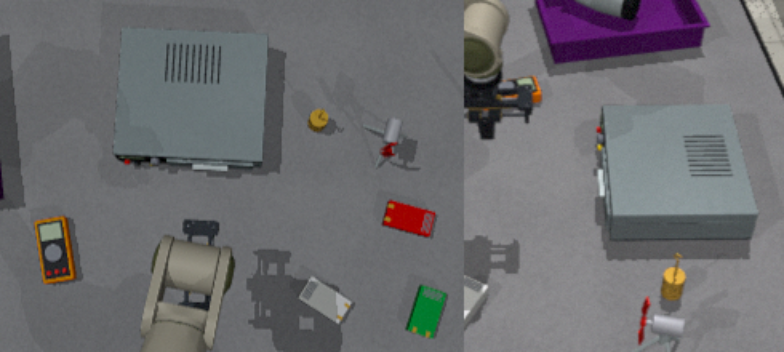

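The drawer is flush with the unit, with only the ledge showing at (210,167). The meter, turbine and masses haven't moved.

```bash
python3 -c "
from plant import order; print(order.job_done())"
```

```text
the job is handed in; nothing more can be done
None
```

The black pack is in the bay, flat with its terminal end under the lip; the drawer is fully shut, the meter, turbine and masses are where they stood, and the job was handed in at about 15 s.

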